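# Fill the standoff loader for the pit kit

### The job

Fill the loader for the pit kit: lay every short standoff, one at a time, in the trough and after each one swing the sprung lever to its stop and let it spring back, so that the lever (not your fingers) feeds it into the tube. When all the short standoffs are in, swing the keeper bar over and shut until it clicks in its catch, with the lever back at rest. Leave the long bar and everything else on the bench where it is.

Things in the scene. Friction and masses are not known exactly. Their poses are not given: they have to be found in the camera images.
- standoff1_mid (a point): the centre of a short square aluminium standoff, 42 x 15 x 15 mm (about 50 g), with a dark hole in each small end, lying on the bench; long axis = its x axis. Up to five are there; absent ones read None
- standoff2_mid (a point): the centre of a short square aluminium standoff, 42 x 15 x 15 mm (about 50 g), with a dark hole in each small end, lying on the bench; long axis = its x axis. Up to five are there; absent ones read None
- standoff3_mid (a point): the centre of a short square aluminium standoff, 42 x 15 x 15 mm (about 50 g), with a dark hole in each small end, lying on the bench; long axis = its x axis. Up to five are there; absent ones read None
- standoff4_mid (a point): the centre of a short square aluminium standoff, 42 x 15 x 15 mm (about 50 g), with a dark hole in each small end, lying on the bench; long axis = its x axis. Up to five are there; absent ones read None
- standoff5_mid (a point): the centre of a short square aluminium standoff, 42 x 15 x 15 mm (about 50 g), with a dark hole in each small end, lying on the bench; long axis = its x axis. Up to five are there; absent ones read None
- loader: the loader, screwed to the bench (any place, turned a little): base 75 x 400 mm, trough, tube, lever and keeper bar. Origin on the bench under the trough's centre; z up, y runs along the tube from its mouth to its closed end, x away from the robot. The loader's points share these axes
- mouth (a point): centre of the square mouth of the storage tube, 28 mm on the +y side of the trough's centre, 37.5 mm above the bench. The tube is closed at its far end, 20 x 20 mm inside and 237 mm deep, with a clear cover (top 53 mm above the bench), too narrow for fingers
- trough (a point): centre of a standoff lying along y in the open loading trough, 37.5 mm above the bench. Floor 20 mm wide, 30 mm above the bench; sides flare at about 45 degrees to x = +-22 mm, tops 43 mm up; length 56 mm, from the resting pusher's face (y = -28 mm) to the mouth (y = +28 mm), room for one. A standoff let go 10 to 15 mm above the floor drops in and lies flat
- lever_pivot (a point): point on the upright axis of the advance lever, at x = +75, y = -38 mm from the trough's centre and 95 mm above the bench, level with the knob's middle. The pivot itself is 70 mm tall. The lever drives the pusher 70 mm along the trough, to 14 mm inside the mouth: a standoff in the trough goes wholly into the tube and pushes those before it deeper; let go, the pusher draws back
- lever_knob (a point): middle of the lever's upright black knob (18 mm thick, 45 mm tall, 68 to 113 mm above the bench), 165 mm from the pivot, on the robot's side of the loader. The flat lever arm (16 mm wide) passes 60 to 68 mm above the bench over the pusher
- lever (a joint): angle of the sprung advance lever, 0 at rest, 0.88 rad at its stop; seen from above it turns clockwise about the pivot, so that the knob sweeps to +y (from -108 to +32 mm along y from the trough's centre, at x = -74 mm). A spring pulls it back to 0 in about 1 s when let go: about 2 N at the knob at rest, 5 N at the stop
- keeper_hinge (a point): middle of the keeper bar's level hinge, which runs along y; 45 mm beyond (+x of) the tube's axis, 7.5 mm before the mouth, 62 mm above the bench
- keeper_handle (a point): middle of the keeper bar's handle, a black cross roller 24 mm long (along y) and 16 mm thick at the end of the 10 mm steel bar, 105 mm from the hinge; can be pinched on its ends all the way round
- keeper (a joint): angle of the keeper bar, 0 shut, growing as it swings up and over, away from the robot, to 3.0 (lying back on the far side). Shut, it lies level over the trough before the mouth, handle 60 mm on the robot's side of the tube's axis, and its tongue closes the mouth. Friction keeps it where it is left; a ball catch stops it at about 0.17; pressed down there with about 6 N it gives way, then holds the bar at 0
- long_bar: a longer square bar of the same stock, 85 x 15 x 15 mm, lying among the standoffs: not to be loaded; origin at its centre, x along it
- wheel: grey plastic wheel lying flat, 80 mm across, 32 mm tall; bystander; origin at the centre of its underside
- pulley: green pulley, 56 mm across, 36 mm tall; bystander; origin at the centre of its underside
- clamp: blue C-clamp lying flat, 90 x 65 x 14 mm; bystander; origin under the middle of its back

How it is judged (in metres and radians):
On the way, in this order (a step that is already met when the one before it is completed fails the run):
1. a first standoff has been fed into the tube with the lever at its stop (((y of standoff1_mid in the frame of mouth between 0.028 and 0.24 m and x of standoff1_mid in the frame of mouth between -0.012 and 0.012 m and z of standoff1_mid in the frame of mouth between -0.012 and 0.012 m) or (y of standoff2_mid in the frame of mouth between 0.028 and 0.24 m and x of standoff2_mid in the frame of mouth between -0.012 and 0.012 m and z of standoff2_mid in the frame of mouth between -0.012 and 0.012 m) or (y of standoff3_mid in the frame of mouth between 0.028 and 0.24 m and x of standoff3_mid in the frame of mouth between -0.012 and 0.012 m and z of standoff3_mid in the frame of mouth between -0.012 and 0.012 m) or (y of standoff4_mid in the frame of mouth between 0.028 and 0.24 m and x of standoff4_mid in the frame of mouth between -0.012 and 0.012 m and z of standoff4_mid in the frame of mouth between -0.012 and 0.012 m) or (y of standoff5_mid in the frame of mouth between 0.028 and 0.24 m and x of standoff5_mid in the frame of mouth between -0.012 and 0.012 m and z of standoff5_mid in the frame of mouth between -0.012 and 0.012 m)) and value of joint lever above 0.82 rad), for 0.1 s.
2. the lever has sprung back (((y of standoff1_mid in the frame of mouth between 0.028 and 0.24 m and x of standoff1_mid in the frame of mouth between -0.012 and 0.012 m and z of standoff1_mid in the frame of mouth between -0.012 and 0.012 m) or (y of standoff2_mid in the frame of mouth between 0.028 and 0.24 m and x of standoff2_mid in the frame of mouth between -0.012 and 0.012 m and z of standoff2_mid in the frame of mouth between -0.012 and 0.012 m) or (y of standoff3_mid in the frame of mouth between 0.028 and 0.24 m and x of standoff3_mid in the frame of mouth between -0.012 and 0.012 m and z of standoff3_mid in the frame of mouth between -0.012 and 0.012 m) or (y of standoff4_mid in the frame of mouth between 0.028 and 0.24 m and x of standoff4_mid in the frame of mouth between -0.012 and 0.012 m and z of standoff4_mid in the frame of mouth between -0.012 and 0.012 m) or (y of standoff5_mid in the frame of mouth between 0.028 and 0.24 m and x of standoff5_mid in the frame of mouth between -0.012 and 0.012 m and z of standoff5_mid in the frame of mouth between -0.012 and 0.012 m)) and value of joint lever below 0.06 rad), for 0.1 s.
3. the last standoff has been fed in with the lever at its stop (y of standoff1_mid in the frame of mouth between 0.028 and 0.24 m and x of standoff1_mid in the frame of mouth between -0.012 and 0.012 m and z of standoff1_mid in the frame of mouth between -0.012 and 0.012 m and y of standoff2_mid in the frame of mouth between 0.028 and 0.24 m and x of standoff2_mid in the frame of mouth between -0.012 and 0.012 m and z of standoff2_mid in the frame of mouth between -0.012 and 0.012 m and y of standoff3_mid in the frame of mouth between 0.028 and 0.24 m and x of standoff3_mid in the frame of mouth between -0.012 and 0.012 m and z of standoff3_mid in the frame of mouth between -0.012 and 0.012 m and y of standoff4_mid in the frame of mouth between 0.028 and 0.24 m and x of standoff4_mid in the frame of mouth between -0.012 and 0.012 m and z of standoff4_mid in the frame of mouth between -0.012 and 0.012 m and y of standoff5_mid in the frame of mouth between 0.028 and 0.24 m and x of standoff5_mid in the frame of mouth between -0.012 and 0.012 m and z of standoff5_mid in the frame of mouth between -0.012 and 0.012 m and value of joint lever above 0.82 rad), for 0.1 s.
4. the lever has sprung back with every standoff in the tube (y of standoff1_mid in the frame of mouth between 0.028 and 0.24 m and x of standoff1_mid in the frame of mouth between -0.012 and 0.012 m and z of standoff1_mid in the frame of mouth between -0.012 and 0.012 m and y of standoff2_mid in the frame of mouth between 0.028 and 0.24 m and x of standoff2_mid in the frame of mouth between -0.012 and 0.012 m and z of standoff2_mid in the frame of mouth between -0.012 and 0.012 m and y of standoff3_mid in the frame of mouth between 0.028 and 0.24 m and x of standoff3_mid in the frame of mouth between -0.012 and 0.012 m and z of standoff3_mid in the frame of mouth between -0.012 and 0.012 m and y of standoff4_mid in the frame of mouth between 0.028 and 0.24 m and x of standoff4_mid in the frame of mouth between -0.012 and 0.012 m and z of standoff4_mid in the frame of mouth between -0.012 and 0.012 m and y of standoff5_mid in the frame of mouth between 0.028 and 0.24 m and x of standoff5_mid in the frame of mouth between -0.012 and 0.012 m and z of standoff5_mid in the frame of mouth between -0.012 and 0.012 m and value of joint lever below 0.06 rad), for 0.1 s.
5. the keeper bar is shut in its catch (y of standoff1_mid in the frame of mouth between 0.028 and 0.24 m and x of standoff1_mid in the frame of mouth between -0.012 and 0.012 m and z of standoff1_mid in the frame of mouth between -0.012 and 0.012 m and y of standoff2_mid in the frame of mouth between 0.028 and 0.24 m and x of standoff2_mid in the frame of mouth between -0.012 and 0.012 m and z of standoff2_mid in the frame of mouth between -0.012 and 0.012 m and y of standoff3_mid in the frame of mouth between 0.028 and 0.24 m and x of standoff3_mid in the frame of mouth between -0.012 and 0.012 m and z of standoff3_mid in the frame of mouth between -0.012 and 0.012 m and y of standoff4_mid in the frame of mouth between 0.028 and 0.24 m and x of standoff4_mid in the frame of mouth between -0.012 and 0.012 m and z of standoff4_mid in the frame of mouth between -0.012 and 0.012 m and y of standoff5_mid in the frame of mouth between 0.028 and 0.24 m and x of standoff5_mid in the frame of mouth between -0.012 and 0.012 m and z of standoff5_mid in the frame of mouth between -0.012 and 0.012 m and value of joint keeper below 0.05 rad), for 0.3 s.
At the end, for the whole second after the job is handed in: Every short standoff present lies in the tube, its centre at least 28 mm past the mouth (wholly inside), at rest; the lever is back at rest (below 0.06 rad) and the keeper bar is shut in its catch (below 0.05 rad) (all of step 5 and value of joint lever below 0.06 rad and linear speed of each of standoff1, standoff2, standoff3, standoff4, standoff5 below 0.03 m/s); the robot touches nothing.
It fails at once if the long bar, wheel, pulley or clamp is moved by more than 40 mm (distance of any of long_bar, wheel, pulley, clamp from where it was at the start of the episode above 0.04 m).
It fails at once if a standoff is pushed into the tube with the fingers instead of the lever ((contact force between standoff1 and the fingers above 0.5 N and y of standoff1_mid in the frame of mouth between -0.008 and 0.1 m and x of standoff1_mid in the frame of mouth between -0.012 and 0.012 m and z of standoff1_mid in the frame of mouth below 0.008 m) or (contact force between standoff2 and the fingers above 0.5 N and y of standoff2_mid in the frame of mouth between -0.008 and 0.1 m and x of standoff2_mid in the frame of mouth between -0.012 and 0.012 m and z of standoff2_mid in the frame of mouth below 0.008 m) or (contact force between standoff3 and the fingers above 0.5 N and y of standoff3_mid in the frame of mouth between -0.008 and 0.1 m and x of standoff3_mid in the frame of mouth between -0.012 and 0.012 m and z of standoff3_mid in the frame of mouth below 0.008 m) or (contact force between standoff4 and the fingers above 0.5 N and y of standoff4_mid in the frame of mouth between -0.008 and 0.1 m and x of standoff4_mid in the frame of mouth between -0.012 and 0.012 m and z of standoff4_mid in the frame of mouth below 0.008 m) or (contact force between standoff5 and the fingers above 0.5 N and y of standoff5_mid in the frame of mouth between -0.008 and 0.1 m and x of standoff5_mid in the frame of mouth between -0.012 and 0.012 m and z of standoff5_mid in the frame of mouth below 0.008 m)).
Of standoff1, standoff2, standoff3, standoff4, standoff5 only 3 to 5 are there at a start; the rules pass over those that are not, and their reading is None.
At some moment in a run one of standoff1, standoff2, standoff3, standoff4, standoff5 may be knocked a few centimetres aside while the robot is not near it.
It also fails if it takes over 210 s, if anything falls off the work surface, if the arm or the gripper's body presses on something with over 40 N, if the wrist force passes 120 N, or if a joint passes its speed limit or range.

### The arm

A 6-joint arm with a two-finger parallel gripper is mounted at the origin on the work surface. World frame = base frame: x ahead of the robot, y to its left, z up, the work surface at z = 0. Lengths are in m, angles in degrees, forces in N, time in s.
With the tool pointing down it reaches from about 0.4 to 0.825 m from the base axis. Payload 7 kg.
Tool frame: the origin (TCP) lies between the finger pads; the fingertips stand 22 mm ahead of it and the grasp point (between the pads) lies 3 mm ahead of it; z points along the fingers, y is the direction in which the jaws open and shut (so a half turn about z gives the same grasp; the last joint's range is limited). The gripper opens to 88 mm and grips with 3 to 60 N. Pads are 19 mm wide; open, the fingers measure 130 mm over their backs; the gripper's body (78 mm by 193 mm) begins 47 mm behind the grasp point.
Start: joints at [93.341, 20.546, 0.682, 0, -70.136, -16.507], TCP at [0.154, 0.657, 0.249] pointing down, gripper open.
Joint ranges: [-176.03, 176.03], [-82.01, 121.73], [-58.28, 71.71], [-173.87, 95.51], [-174.79, -0.11], [-173.66, 173.66]. Speed limits (degrees/s): [136.94, 136.94, 172.46, 180, 180, 180].

### API

Orientations are given as [roll, pitch, yaw] about the fixed x, y, z axes, in that order (R = Rz(yaw) Ry(pitch) Rx(roll)).
In Python, from plant import telemetry, cams, r gives the robot as it stands.
- The arm moves only by the tool carry_out, never from a script. Its argument "commands" is one flat list of numbers, 5 for each row, row after row: the shift along the world's x, y, z as a fraction of full scale, then the turn about the world's z as a fraction of full scale, then the gripper's target within -1 to 1 (shut at 1, half-way at 0, fully open at -1). In form: [x, y, z, turn, claw, x, y, z, turn, claw, ...]. A call has 1 to 8 rows; each row shifts and turns the commanded pose from where the row before left it; what a row does not reach is not made up. Full scale, the value 1, is 0.04 m for a shift and 4 degrees for a turn. A row lasts 1/10 s, in which the tool goes at most 50 mm and 8.59 degrees, less where a joint would pass 70% of its speed; a pose out of reach is approached as far as the arm can. A call with a number of a shift or a turn outside -1 to 1 is refused whole. A call with a gripper value outside its range is refused whole. The fingers move at their own pace and stop on an object; "grip_force" is the grip in N (left out, the last holds). Time passes only in rows, so rows that do not move let the fingers close. It gives the time, the measured TCP pose, the force and the opening at its end, in the units of the state.
- telemetry.get_state(): the state, without advancing time (a new reading comes with each control period).
- cams.capture(name): name is "scene" or "side" or "wrist"; returns a dict with "frame" (480x640x3 uint8, red, green, blue), "camera_matrix" (3x3 intrinsics, pixels), "camera_from_world" (4x4, takes a point from world to camera coordinates); the wrist camera has in their place "mount" (4x4, takes a point from camera to tool coordinates, whose origin is the TCP and whose axes are the flange's). Camera axes: x right, y down, z forward; pixel columns grow to the right and rows downward; lengths in m; the calibration is good to about 2 mm. A picture is of the moment at which its call begins: read the wrist's pose just before it. There is no depth.
- r.close_job(): hands the job in, once; it reports no verdict.
The state is a dict: "time_s": time; "joints": joint angles; "qd": joint speeds; "joint_torque": joint torques, N m; "tcp_pos": TCP position; "eef_rot": TCP orientation; "contact_force": force on the tool from outside, world axes, zero at the start; "moment": the same for the moment, N m; "gripper_width": finger opening in m.
Only numpy, scipy, OpenCV 4.12 (cv2) and the standard library are available. Lean on these libraries where they do the work, as an engineer would, in place of code of your own. Each camera call takes 0.05 s, during which the arm holds its last target. There are 200 camera calls.

## Working session

There is one attempt and no reset: what is moved stays moved. The work goes in short steps, Python scripts to look and compute and a tool call to move; the robot and the scene stay as the last step left them, time stands still between calls to the robot, and variables do not carry over. Pictures are saved under pics/ and viewed, about 12 in all and at most 16, crops included, and the job is handed in when it is done.

Besides the shell and the picture viewer there is one more tool, called in YAML: its name, and indented under it one key for each argument. carry_out: Moves the arm, as the interface text tells. Shift numbers are shares of 0.04 m and turn numbers shares of 4 degrees, none past 1 either way. Its arguments: {"type":"object","properties":{"commands":{"type":"array"},"grip_force":{"type":"number"}},"required":["commands"]}

```bash
ls; cat > h.py <<'E'
import numpy as np, cv2
from plant import telemetry, cams, r
from scipy.spatial.transform import Rotation as R
def cap(n,save=None):
    s=telemetry.get_state(); c=cams.capture(n); im=c["frame"]; K=np.array(c["camera_matrix"])
    if n=="wrist":
        T=np.eye(4); T[:3,:3]=R.from_euler('xyz',s["eef_rot"],degrees=True).as_matrix(); T[:3,3]=s["tcp_pos"]
        M=np.linalg.inv(T@np.array(c["mount"]))
    else: M=np.array(c["camera_from_world"])
    if save: cv2.imwrite("pics/"+save+".png",im[:,:,::-1]); np.savez("pics/"+save+".npz",K=K,M=M)
    return im,K,M
def ray(K,M,uv):
    d=M[:3,:3].T@np.linalg.solve(K,[uv[0],uv[1],1.]); return -M[:3,:3].T@M[:3,3], d
def on(K,M,uv,z):
    o,d=ray(K,M,uv); return o+d*(z-o[2])/d[2]
def px(K,M,p):
    q=K@(M[:3,:3]@np.asarray(p,float)+M[:3,3]); return q[:2]/q[2]
E
mkdir -p pics; python3 - <<'E'
from h import *
for n in("scene","side","wrist"): cap(n,n+"0")
print(telemetry.get_state())
for n in("scene","side","wrist"):
    d=np.load("pics/"+n+"0.npz"); print(n,d["K"].round(1).tolist(),(-d["M"][:3,:3].T@d["M"][:3,3]).round(3))
E
```

```text
pics
{'time_s': 0.15, 'joints': array([ 9.33410521e+01,  2.05801714e+01,  6.48017195e-01, -1.33898422e-02,
       -7.01365945e+01, -1.65073421e+01]), 'qd': array([ 0.07433099, -0.15718054,  0.09354413,  0.05656203,  0.04012246,
        0.0795541 ]), 'joint_torque': array([-2.19297741e-03, -5.83272922e+01,  2.93292654e+01,  7.00115472e+00,
        8.85781017e-03, -9.73844681e-05]), 'tcp_pos': array([0.15369734, 0.65693345, 0.24787919]), 'eef_rot': array([ 1.79930508e+02, -7.46533583e-03, -1.31708426e+01]), 'contact_force': array([-0.60430517,  0.97948213,  0.5496833 ]), 'moment': array([-0.02849579,  0.01771479,  0.03135743]), 'gripper_width': 0.08751915987152634}
scene [[476.6, 0.0, 312.3], [0.0, 476.6, 241.5], [0.0, 0.0, 1.0]] [ 1.404 -0.099  0.826]
side [[563.8, 0.0, 322.7], [0.0, 563.8, 232.9], [0.0, 0.0, 1.0]] [ 0.133 -0.808  0.774]
wrist [[416.1, 0.0, 315.4], [0.0, 416.1, 238.7], [0.0, 0.0, 1.0]] [0.228 0.64  0.384]
```

View pics/scene0.png

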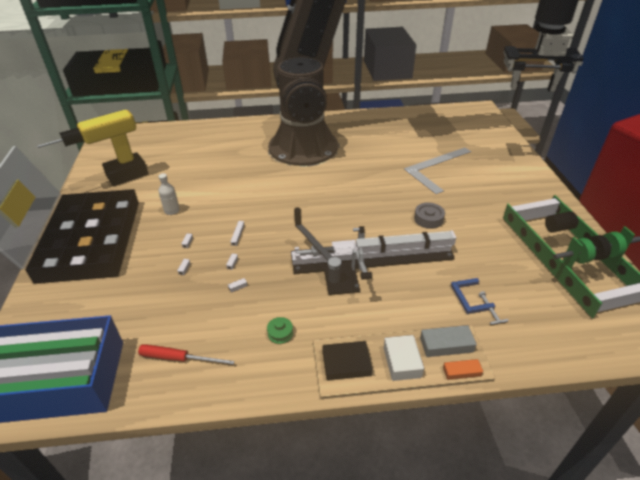

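View pics/side0.png

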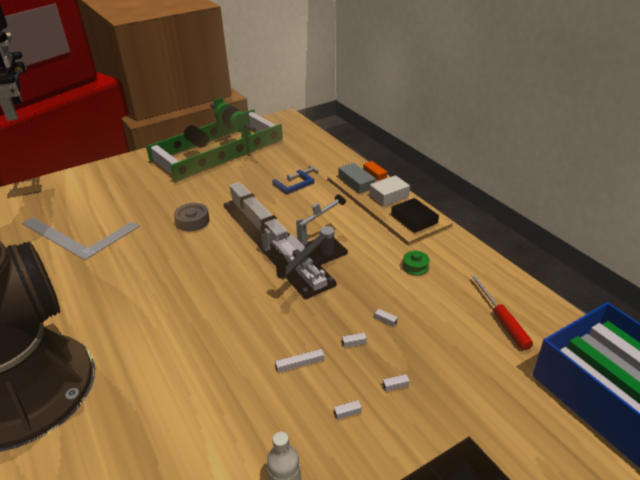

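Scene shows four short standoffs at (187,240), (184,266), (232,260), (237,284), the long bar at (237,232), and the loader around (375,250) with its keeper lying back. Side agrees, with the shorts at (386,317), (354,340), (396,383), (348,410).

```bash
cat >> h.py <<'E'
def blobs(im,K,M,roi,z=0.015,amin=30):
    """light grey blobs in roi -> world mid, length, width, axis angle (deg) on plane z"""
    h=cv2.cvtColor(im,cv2.COLOR_RGB2HSV); m=((h[:,:,1]<45)&(h[:,:,2]>110)).astype(np.uint8)
    k=np.zeros_like(m); x0,y0,x1,y1=roi; k[y0:y1,x0:x1]=1
    out=[]
    for c in cv2.findContours(m*k,cv2.RETR_EXTERNAL,cv2.CHAIN_APPROX_NONE)[0]:
        if cv2.contourArea(c)<amin: continue
        W=np.array([on(K,M,p[0],z)[:2] for p in c],np.float32)
        (cx,cy),(a,b),t=cv2.minAreaRect(W)
        if a<b: a,b,t=b,a,t+90
        t=(t+90)%180-90
        out.append((round(cx,4),round(cy,4),round(a,3),round(b,3),round(t,1),c.reshape(-1,2).mean(0).round(0).tolist()))
    return out
def tri(a,uva,b,uvb):
    (o1,d1),(o2,d2)=ray(*a,uva),ray(*b,uvb); d1/=np.linalg.norm(d1); d2/=np.linalg.norm(d2)
    s=np.linalg.lstsq(np.c_[d1,-d2],o2-o1,rcond=None)[0]; p,q=o1+s[0]*d1,o2+s[1]*d2
    return (p+q)/2,np.linalg.norm(p-q)
def load(n):
    d=np.load("pics/"+n+".npz"); return cv2.imread("pics/"+n+".png")[:,:,::-1],d["K"],d["M"]
E
python3 - <<'E'
from h import *
im,K,M=load("scene0"); S=(K,M)
for b in blobs(im,K,M,(170,210,260,300)): print("sc",b)
im2,K2,M2=load("side0"); D=(K2,M2)
for b in blobs(im2,K2,M2,(265,300,420,425)): print("sd",b)
print("knob",tri(S,(297,215),D,(282,268)))
print("keeper handle",tri(S,(365,271),D,(340,200)))
print("base corners sc",[on(K,M,p,0.0).round(3) for p in ((292,250),(452,234),(455,260),(295,272))])
a=cv2.resize(im[195:305,280:470],None,fx=4,fy=4,interpolation=cv2.INTER_CUBIC)
b=cv2.resize(im2[175:305,215:355],None,fx=4,fy=4,interpolation=cv2.INTER_CUBIC)
cv2.imwrite("pics/zs.png",a[:,:,::-1]);cv2.imwrite("pics/zd.png",b[:,:,::-1])
E
```

```text
sc (0.6258, -0.2095, 0.042, 0.024, -64.9, [237.0, 284.0])
sc (0.5476, -0.3413, 0.047, 0.018, -17.7, [183.0, 266.0])
sc (0.5426, -0.2238, 0.046, 0.017, -18.2, [232.0, 260.0])
sc (0.4515, -0.3424, 0.046, 0.018, -13.4, [187.0, 240.0])
sc (0.4353, -0.2122, 0.089, 0.018, -13.5, [237.0, 232.0])
sd (0.4418, -0.3473, 0.041, 0.021, -13.9, [348.0, 409.0])
sd (0.539, -0.3462, 0.041, 0.022, -18.0, [396.0, 382.0])
sd (0.4275, -0.218, 0.084, 0.023, -13.5, [299.0, 360.0])
sd (0.5338, -0.2298, 0.041, 0.023, -20.2, [354.0, 339.0])
sd (0.6175, -0.2118, 0.041, 0.015, -65.9, [386.0, 315.0])
knob (array([ 0.48108472, -0.05745417,  0.08845197]), np.float64(0.0063168941406027395))
keeper handle (array([0.69704182, 0.07261996, 0.09296999]), np.float64(0.00549465014042595))
base corners sc [array([ 0.508, -0.074,  0.   ]), array([0.498, 0.349, 0.   ]), array([0.594, 0.325, 0.   ]), array([ 0.587, -0.072,  0.   ])]
```

View pics/zs.png

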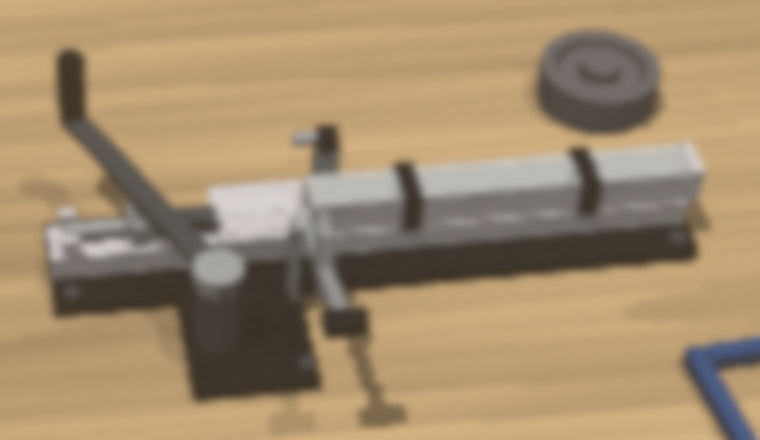

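View pics/zd.png

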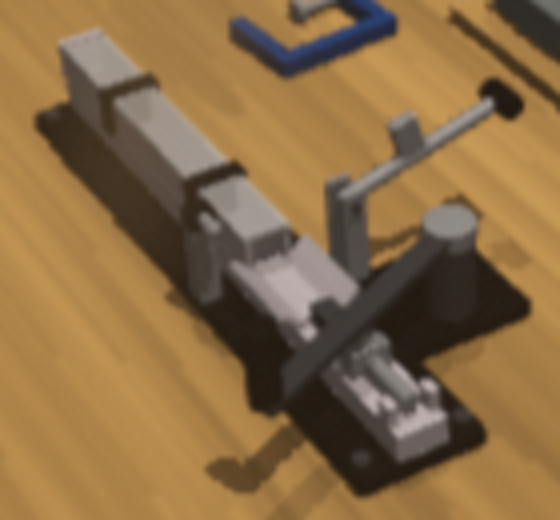

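The crops show the knob at scene (297,215), the pivot top at scene (335,261) and side (327,230), and the keeper lying back with its handle at scene (366,275) and side (340,200). I'll triangulate these for a coarse loader pose, then check it from the wrist camera.

```bash
python3 - <<'E'
from h import *
im,K,M=load("scene0"); S=(K,M)
im2,K2,M2=load("side0"); D=(K2,M2)
f=lambda a,b:[(np.round(x,3)) for x in tri(S,(280+a[0]/4,195+a[1]/4),D,(215+b[0]/4,175+b[1]/4))]
print("pivot top (z~.07)",f((219,266),(449,220)))
print("handle",f((347,322),(500,98)))
print("tube end top far-left cnr(robot side)",f((686,147),(62,42)))
print("tube end top +x",f((703,173),(97,30)))
print("mouth top +x corner",f((310,205),(290,238)))
print("px check",[px(K,M,p).round(1) for p in ((.55,.05,.0375),)])
E
```

```text
pivot top (z~.07) [array([0.632, 0.018, 0.068]), np.float64(0.0)]
handle [array([0.703, 0.078, 0.087]), np.float64(0.0)]
tube end top far-left cnr(robot side) [array([0.543, 0.324, 0.051]), np.float64(0.003)]
tube end top +x [array([0.568, 0.326, 0.05 ]), np.float64(0.002)]
mouth top +x corner [array([0.567, 0.081, 0.046]), np.float64(0.005)]
px check [array([342.8, 246.2])]
```

carry_out:
  commands: [0.2,-1,0.9,0,-0.5,0.4,-1,0.9,0,-0.5,0.5,-1,0.5,-0.5,-0.5,0.5,-1,0,-1,-0.5,0.5,-1,0,-1,-0.5,0.6,-1,0,-1,-0.5,0.6,-1,0,-1,-0.5,0.6,-1,0,-1,-0.5]

```text
time_s: 0.95
tcp_pos: [0.3078, 0.343, 0.3338]
eef_rot: [-180.0, 0.0, -35.3]
contact_force: [0.9, 0.5, 0.2]
gripper_width: 0.0658
```

carry_out:
  commands: [0.6,-0.6,0,-1,-0.5,0.6,-0.6,0,-1,-0.5,0.6,-0.6,0,-1,-0.5,0.6,-0.6,0,-1,-0.5,0.6,-0.6,0,-1,-0.5,0.6,-0.6,0,-1,-0.5,0.6,-0.6,0,-1,-0.5,0.6,-0.6,0,-1,-0.5]

```text
time_s: 1.75
tcp_pos: [0.5001, 0.1516, 0.3336]
eef_rot: [180.0, 0.0, -67.3]
contact_force: [0.5, 0.3, -0.6]
gripper_width: 0.0655
```

carry_out:
  commands: [0.4,0,0,-1,-0.5,0.4,0,0,-1,-0.5,0.4,0,0,-1,-0.5,0.2,0,0,-1,-0.5,0,0,0,-1,-0.5,0,0,0,-0.68,-0.5,0,0,0,0,-0.5,0,0,0,0,-0.5]

```text
time_s: 2.55
tcp_pos: [0.5552, 0.1528, 0.3336]
eef_rot: [180.0, -0.0, -89.8]
contact_force: [-0.1, 0.4, -0.8]
gripper_width: 0.0659
```

```bash
python3 - <<'E'
from h import *
im,K,M=cap("wrist","w1"); s=telemetry.get_state(); print(s["time_s"],s["tcp_pos"],s["eef_rot"],s["joints"])
for p in ((.557,.057,.0375),(.557,.085,.053),(.632,.018,.07),(.48,-.05,.113),(.7,.078,.09)): print(p,px(K,M,p).round(1))
E
```

```text
2.6 [0.55525947 0.15286051 0.33361485] [ 1.79991111e+02 -2.46724863e-03 -8.98034236e+01] [ 3.48430817e+01  8.72577432e+00 -4.20874122e+00 -3.10232676e-03
 -7.70741998e+01 -3.46458113e+01]
(0.557, 0.057, 0.0375) [314.   94.9]
(0.557, 0.085, 0.053) [313.9 124.7]
(0.632, 0.018, 0.07) [229.1  46. ]
(0.48, -0.05, 0.113) [418.6 -63.1]
(0.7, 0.078, 0.09) [150.7 116.5]
```

View pics/w1.png

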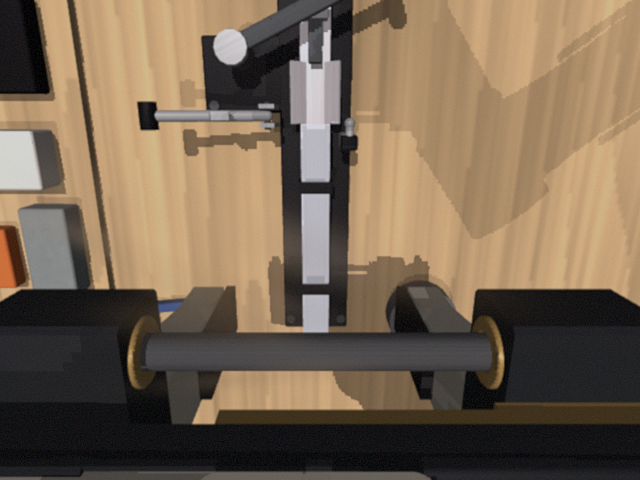

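The wrist view matches the predicted pose within about 2 px: pivot at (230,47), mouth at (315,125), handle at (148,116). So the trough is at about (0.556, 0.057) with yaw about 0.2°. Next I'll look over the standoffs.

carry_out:
  commands: [0,-1,0,0,-0.5,0,-1,0,0,-0.5,0,-1,0,0,-0.5,0,-1,0,0,-0.5,0,-1,0,0,-0.5,0,-1,0,0,-0.5,0,-1,0,0,-0.5,0,-1,0,0,-0.5]

```text
time_s: 3.4
tcp_pos: [0.5551, -0.1687, 0.334]
eef_rot: [-180.0, 0.0, -89.8]
contact_force: [0.7, 0.6, -0.5]
gripper_width: 0.0658
```

carry_out:
  commands: [0,-0.8,0,0,-0.5,0,0,0,0,-0.5,0,0,0,0,-0.5]

```text
time_s: 3.7
tcp_pos: [0.5551, -0.1998, 0.3335]
eef_rot: [180.0, 0.0, -89.9]
contact_force: [-1.0, 0.3, -0.1]
gripper_width: 0.0655
```

```bash
python3 - <<'E'
from h import *
im,K,M=cap("wrist","w2"); s=telemetry.get_state(); print(s["time_s"],s["tcp_pos"],s["eef_rot"])
for b in blobs(im,K,M,(0,0,640,285),amin=150): print(b)
E
```

```text
3.75 [ 0.55523051 -0.19911993  0.33359807] [ 1.79992372e+02  1.14548871e-02 -8.98861335e+01]
(0.4306, -0.2118, 0.085, 0.016, -13.3, [429.0, 177.0])
(0.6196, -0.2088, 0.043, 0.015, -66.2, [256.0, 179.0])
(0.5374, -0.2235, 0.043, 0.016, -19.0, [332.0, 166.0])
(0.8237, -0.2607, 0.098, 0.006, 75.6, [62.0, 129.0])
(0.4447, -0.3419, 0.042, 0.015, -13.8, [426.0, 47.0])
(0.5423, -0.3408, 0.042, 0.015, -16.5, [328.0, 48.0])
```

View pics/w2.png

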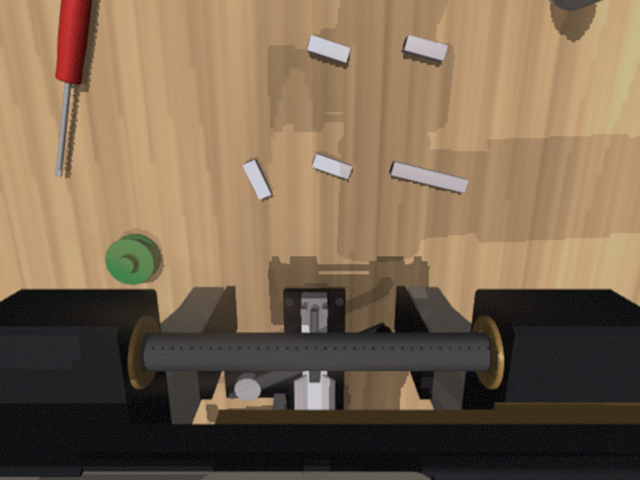

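Four shorts and the long bar are measured; blob sizes match the true sizes. Short A is at pixel (256,179), B at (332,166), C at (426,47) and D at (328,48). I'll grasp A first.

carry_out:
  commands: [0.4,-0.06,-1,1,0.1,0.4,-0.06,-1,1,0.1,0.4,-0.06,-1,1,0.1,0.41,-0.06,-1,1,0.1,0,0,-1,1,0.1,0,0,-1,0.92,0.1,0,0,-1,0,0.1,0,0,-0.74,0,0.1]
  grip_force: 20

```text
time_s: 4.55
tcp_pos: [0.6191, -0.2072, 0.0218]
eef_rot: [179.9, 0.1, -66.1]
contact_force: [-10.0, 16.0, 90.0]
gripper_width: 0.0393
```

carry_out:
  commands: [0,0,0,0,0.1,0,0,0,0,1,0,0,0,0,1,0,0,0,0,1,0,0,0,0,1]

```text
time_s: 5.05
tcp_pos: [0.6199, -0.2084, 0.0243]
eef_rot: [-180.0, -0.0, -66.2]
contact_force: [-0.0, -0.4, 0.0]
gripper_width: 0.015
```

carry_out:
  commands: [0,0,0.8,0,1,0,0.64,1,-0.9,1,-0.4,1,1,-1,1,-0.4,1,0.95,-1,1,-0.4,1,0,-1,1,-0.4,1,0,-1,1,0,1,0,-1,1,0,1,0,0,1]

```text
time_s: 5.85
tcp_pos: [0.5596, 0.0472, 0.1639]
eef_rot: [-179.9, 0.0, -89.9]
contact_force: [1.5, -0.5, -0.5]
gripper_width: 0.0147
```

carry_out:
  commands: [0,0,0,0,1,0,0,-1,0,1,0,0,-0.8,0,1,0,0,-0.4,0,1,0,0,-0.2,0,1,0,0,-0.1,0,1]

```text
time_s: 6.45
tcp_pos: [0.5597, 0.0453, 0.0636]
eef_rot: [179.9, -0.1, -89.8]
contact_force: [-15.0, 3.1, 33.5]
gripper_width: 0.015
```

```bash
python3 - <<'E'
from h import *
s=telemetry.get_state(); print(s["time_s"],s["tcp_pos"],s["eef_rot"],s["gripper_width"],s["contact_force"])
im,K,M=cap("wrist","w3"); im2,K2,M2=cap("side","d3")
b=cv2.resize(im2[175:305,215:355],None,fx=3,fy=3,interpolation=cv2.INTER_CUBIC)
c=np.zeros((480,640+420,3),np.uint8); c[:,:640]=im; c[:390,640:]=b
cv2.imwrite("pics/c3.png",cv2.resize(c,None,fx=.75,fy=.75)[:,:,::-1])
E
```

```text
6.45 [0.55966494 0.0452788  0.06362241] [ 1.79906526e+02 -5.20272955e-02 -8.97986538e+01] 0.015016386474006913 [-14.95600277   3.11022039  33.54746488]
```

View pics/c3.png

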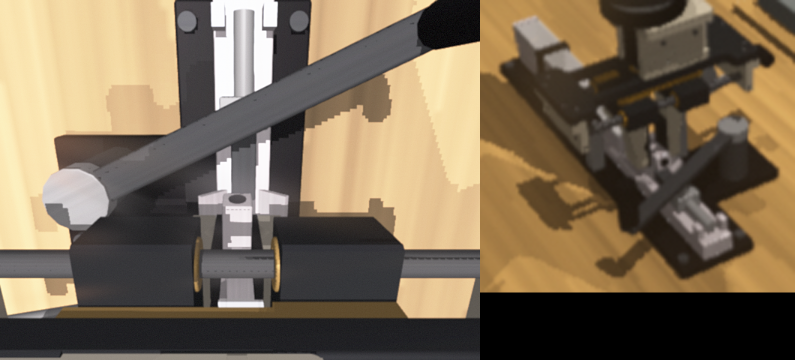

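The long moves lost some travel: the tool is 12 mm short in y and 4 mm off in x. The wrist view shows the standoff's near end at about (238,200), over the pusher. I'll lift, correct and lower again.

carry_out:
  commands: [0,0,0.4,0,1,0,0,0.2,0,1,-0.09,0.3,0,0,1,0,0,0,0,1,0,0,0,0,1]

```text
time_s: 7.05
tcp_pos: [0.5564, 0.0581, 0.0871]
eef_rot: [180.0, 0.0, -89.8]
contact_force: [-0.5, 0.1, -0.5]
gripper_width: 0.0147
```

carry_out:
  commands: [0,-0.02,-0.25,0,1,0,0,-0.15,0,1,0,0,-0.05,0,1,0,0,0,0,1]

```text
time_s: 7.45
tcp_pos: [0.5562, 0.0566, 0.0683]
eef_rot: [179.9, -0.0, -89.8]
contact_force: [0.1, 0.3, 0.1]
gripper_width: 0.0148
```

```bash
python3 - <<'E'
from h import *
s=telemetry.get_state(); print(s["time_s"],s["tcp_pos"],s["contact_force"])
E
```

```text
7.45 [0.55619858 0.05656172 0.06825431] [0.12249677 0.30578035 0.11335019]
```

carry_out:
  commands: [0,0,0,0,0.4,0,0,0,0,0.4,0,0,0.5,0,0.4,0,0,1,0,0.6,0,0,1,0,1,0,0.5,0.5,0,1,0,0.5,0,0,1,0,0,0,0,1]

```text
time_s: 8.25
tcp_pos: [0.5572, 0.0987, 0.1906]
eef_rot: [-179.8, 0.1, -89.7]
contact_force: [-0.4, -0.5, -0.5]
gripper_width: 0.0008
```

```bash
cat >> h.py <<'E'
PSI=np.radians(0.2); O=np.array([.556,.057])
def L(x,y,z): c,s=np.cos(PSI),np.sin(PSI); return np.array([O[0]+c*x-s*y,O[1]+s*x+c*y,z])
E
python3 - <<'E'
from h import *
s=telemetry.get_state(); print(s["time_s"],s["tcp_pos"])
im,K,M=cap("wrist","w4")
for n,p in dict(knob=(-74,-108,113),piv=(75,-38,70),s0=(0,-21,45),s1=(0,21,45),mouth=(0,28,53)).items(): print(n,px(K,M,L(*(np.array(p)/1000))).round())
E
```

```text
8.25 [0.55721737 0.09866734 0.19061525]
knob [487. -58.]
piv [192. 108.]
s0 [318. 136.]
s1 [318. 199.]
mouth [318. 212.]
```

View pics/w4.png

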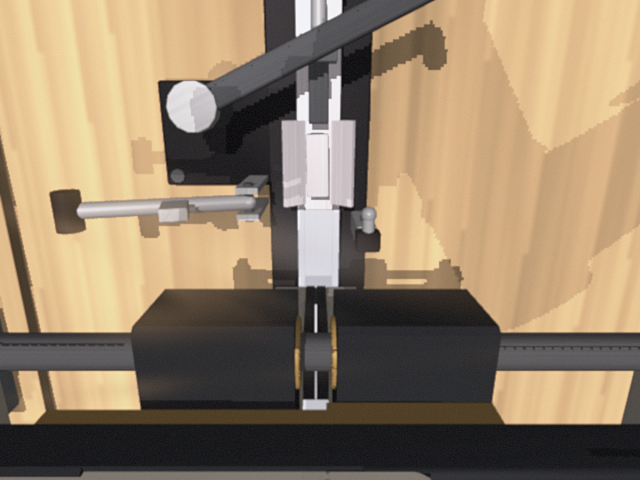

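The standoff lies flat in the trough, pixel rows 135–198 at column 318, as predicted. Next is the lever.

carry_out:
  commands: [-0.3,-0.7,0,0,1,-0.3,-0.7,0,0,1,-0.3,-0.7,0,0,1,-0.3,-0.7,0,0,1,-0.3,-0.7,0,0,1,-0.3,-0.7,0,0,1,-0.2,-0.7,0,0,1,0,0,0,0,1]

```text
time_s: 9.1
tcp_pos: [0.4748, -0.1018, 0.1889]
eef_rot: [179.9, -0.0, -90.0]
contact_force: [-0.3, 0.1, 0.3]
gripper_width: 0.0003
```

carry_out:
  commands: [0,0,-0.6,0,1,0,0,-0.8,0,1,0,0,-0.6,0,1,0,0,-0.25,0,1,0,0,0,0,1]

```text
time_s: 9.6
tcp_pos: [0.4758, -0.0993, 0.098]
eef_rot: [179.8, -0.0, -89.8]
contact_force: [-0.1, 0.0, 0.6]
gripper_width: 0.0009
```

carry_out:
  commands: [-0.05,0.5,0,0,1,-0.05,0.5,0,0,1,0,0.5,0,0,1,0,0.5,0,0,1,0,0.5,0,0,1,0,0.5,0,0,1,0,0.5,0,0,1,0,0.5,0,0,1]

```text
time_s: 10.4
tcp_pos: [0.4747, 0.0611, 0.1008]
eef_rot: [-179.8, -0.0, -89.7]
contact_force: [12.1, -12.4, -2.5]
gripper_width: 0.0003
```

carry_out:
  commands: [0,0.2,0,0,1,0,0.1,0,0,1]

```text
time_s: 10.6
tcp_pos: [0.4756, 0.0699, 0.1013]
eef_rot: [-179.8, -0.4, -89.6]
contact_force: [27.9, -47.1, -8.0]
gripper_width: 0.0005
```

carry_out:
  commands: [0,0,0,0,1,0,-0.5,0,0,1,0,-1,0,0,1,0,-1,0.2,0,1,0,-1,0.5,0,1,0,-1,1,0,0.5,0.3,-1,1,0,0.1,0.5,-1,1,0,0.1]

```text
time_s: 11.4
tcp_pos: [0.4995, -0.1721, 0.2343]
eef_rot: [-179.8, -0.0, -89.8]
contact_force: [2.1, 0.5, -0.0]
gripper_width: 0.0189
```

carry_out:
  commands: [0.4,-0.3,0,0,0.1,0.2,0,0,0,0.1,0,0,0,0,0.1]

```text
time_s: 11.7
tcp_pos: [0.5241, -0.1824, 0.2308]
eef_rot: [-180.0, 0.0, -89.9]
contact_force: [-0.8, 0.6, -1.0]
gripper_width: 0.0385
```

```bash
cat > look.py <<'E'
from h import *
import sys
im,K,M=cap("wrist",sys.argv[1]); s=telemetry.get_state(); print(s["time_s"],s["tcp_pos"].round(4),s["eef_rot"].round(1))
for b in blobs(im,K,M,(0,0,640,285),amin=150):
    if b[0]<.72 and b[1]<-.1: print(b)
if len(sys.argv)>2:
    im2,K2,M2=cap("side",sys.argv[1]+"d")
    k=px(K2,M2,L(-.074,-.108,.09)); print("knob rest px side",k.round(1), "at stop",px(K2,M2,L(-.074,.032,.09)).round(1))
    b=cv2.resize(im2[175:305,215:355],None,fx=4,fy=4,interpolation=cv2.INTER_CUBIC); cv2.imwrite("pics/"+sys.argv[1]+"z.png",b[:,:,::-1])
E
python3 look.py w5 1
```

```text
11.75 [ 0.5233 -0.182   0.2304] [180.    0.  -89.8]
(0.4305, -0.2117, 0.085, 0.016, -13.5, [426.0, 173.0])
(0.5374, -0.2237, 0.042, 0.016, -18.7, [300.0, 159.0])
(0.4446, -0.3364, 0.043, 0.012, 0.2, [423.0, 6.0])
(0.5421, -0.335, 0.043, 0.014, 0.2, [294.0, 7.0])
knob rest px side [279.8 264.3] at stop [247.8 228.3]
```

View pics/w5z.png

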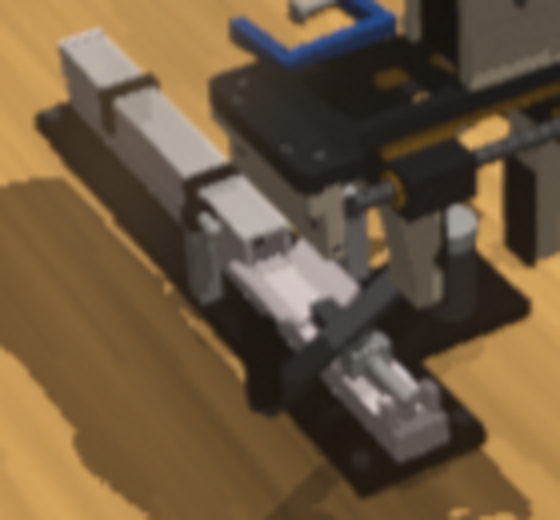

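The lever is back at rest (knob around (262,385) in the crop) and the standoff's end shows inside the mouth at (262,243). The remaining standoffs haven't moved. Next is B.

carry_out:
  commands: [0,-0.2,-0.4,1,0.1,0,-0.2,-0.4,1,0.1,0.1,-0.2,-0.4,1,0.1,0.1,-0.2,-0.4,1,0.1,0.1,-0.2,-0.4,1,0.1,0,0,-0.4,1,0.1,0,0,-0.4,1,0.1,0,0,-0.4,1,0.1]

```text
time_s: 12.6
tcp_pos: [0.5349, -0.2214, 0.1018]
eef_rot: [180.0, 0.0, -57.6]
contact_force: [0.7, 1.3, -0.4]
gripper_width: 0.0395
```

carry_out:
  commands: [0,0,0,1,0.1,0,0,0,1,0.1,0,0,0,1,0.1,0,0,0,1,0.1,0,0,0,1,0.1,0,0,0,1,0.1,0,0,0,1,0.1,0,0,0,1,0.1]

```text
time_s: 13.4
tcp_pos: [0.535, -0.2213, 0.1025]
eef_rot: [180.0, 0.0, -25.6]
contact_force: [0.4, 0.9, 0.2]
gripper_width: 0.0395
```

carry_out:
  commands: [0,0,0,1,0.1,0,0,-0.4,0.75,0.1,0,0,-0.4,0,0.1,0,0,0,0,0.1]

```text
time_s: 13.8
tcp_pos: [0.5337, -0.2212, 0.0687]
eef_rot: [180.0, 0.2, -18.8]
contact_force: [0.8, 0.6, 0.4]
gripper_width: 0.0395
```

carry_out:
  commands: [0.08,-0.06,-0.55,0,0.1,0,0,-0.35,0,0.1,0,0,-0.18,0,0.1,0,0,0,0,0.1,0,0,0,0,1,0,0,0,0,1,0,0,0,0,1,0,0,0,0,1]

```text
time_s: 14.6
tcp_pos: [0.5392, -0.2248, 0.0279]
eef_rot: [-180.0, -0.1, -18.8]
contact_force: [0.2, 0.6, 3.5]
gripper_width: 0.0145
```

carry_out:
  commands: [0,0,0.6,0,1,0,0.3,0.8,-1,1,0.1,0.4,0.8,-1,1,0.1,0.4,0.8,-1,1,0.1,0.4,0.8,-1,1,0.1,0.4,0,-1,1,0,0.4,0,-1,1,0,0.4,0,-1,1]

```text
time_s: 15.4
tcp_pos: [0.5548, -0.1161, 0.1798]
eef_rot: [-180.0, -0.0, -47.0]
contact_force: [0.7, 0.5, -0.4]
gripper_width: 0.0146
```

carry_out:
  commands: [0,0.4,0,-1,1,0,0.4,0,-1,1,0,0.4,0,-1,1,0,0.4,0,-1,1,0,0.4,0,-1,1,0,0.4,0,-1,1,0,0.4,0,-1,1,0,0.4,0,-1,1]

```text
time_s: 16.2
tcp_pos: [0.5547, 0.0118, 0.1794]
eef_rot: [-180.0, 0.0, -79.0]
contact_force: [0.1, 1.9, 0.3]
gripper_width: 0.0148
```

carry_out:
  commands: [0,0.4,0,-1,1,0,0.4,0,-1,1,0,0.3,0,-0.75,1,0,0,0,0,1,0,0,0,0,1]

```text
time_s: 16.7
tcp_pos: [0.5547, 0.0552, 0.1793]
eef_rot: [180.0, -0.0, -89.7]
contact_force: [-0.2, -0.2, -0.9]
gripper_width: 0.0146
```

Lowering by 0.110 m with a 1.5 mm correction in x.

carry_out:
  commands: [0.04,0.02,-0.6,0,1,0,0,-0.7,0,1,0,0,-0.6,0,1,0,0,-0.5,0,1,0,0,-0.25,0,1,0,0,-0.1,0,1,0,0,0,0,1]

```text
time_s: 17.4
tcp_pos: [0.5566, 0.0557, 0.0694]
eef_rot: [180.0, -0.0, -89.8]
contact_force: [0.4, 0.4, -0.7]
gripper_width: 0.015
```

```bash
python3 - <<'E'
from h import *
s=telemetry.get_state(); print(s["time_s"],s["tcp_pos"],s["contact_force"])
E
```

```text
17.4 [0.5565981  0.05570351 0.06935452] [ 0.43623909  0.37389992 -0.71221078]
```

carry_out:
  commands: [0,0,0,0,0.4,0,0,0,0,0.4,0,0,0.5,0,0.4,0,0,1,0,0.6,0,0,1,0,1,0,0.5,0.5,0,1,0,0.5,0,0,1,0,0,0,0,1]

```text
time_s: 18.2
tcp_pos: [0.5572, 0.0979, 0.1912]
eef_rot: [-179.8, 0.1, -89.7]
contact_force: [-0.4, -0.5, -0.2]
gripper_width: 0.0004
```

```bash
cat > cmp.py <<'E'
from h import *
import sys
im,K,M=cap("wrist",sys.argv[1]); s=telemetry.get_state(); print(s["time_s"],s["tcp_pos"].round(4))
H=[]
for (a,k,m) in (load("w4"),(im,K,M)):   # rectify plane z=45mm at 4 px/mm
    src=np.float32([px(k,m,L(x,y,.045)) for x,y in((-.03,-.04),(.03,-.04),(.03,.04),(-.03,.04))])
    H.append(cv2.warpPerspective(np.ascontiguousarray(a),cv2.getPerspectiveTransform(src,np.float32([[0,0],[240,0],[240,320],[0,320]])),(240,320)))
g=[cv2.cvtColor(h,cv2.COLOR_RGB2GRAY).astype(int) for h in H]
print("mean diff",abs(g[0]-g[1])[40:280,60:180].mean())
cv2.imwrite("pics/"+sys.argv[1]+"c.png",np.hstack(H)[:,:,::-1])
print([ (i,int(g[0][i,110:130].mean()),int(g[1][i,110:130].mean())) for i in range(40,290,12)])
E
python3 cmp.py w6
```

```text
18.25 [0.5566 0.0969 0.1904]
mean diff 6.824756944444444
[(40, 74, 79), (52, 128, 128), (64, 222, 241), (76, 236, 230), (88, 235, 236), (100, 234, 234), (112, 234, 233), (124, 233, 233), (136, 232, 232), (148, 231, 231), (160, 231, 231), (172, 230, 230), (184, 229, 229), (196, 228, 229), (208, 227, 228), (220, 227, 227), (232, 229, 226), (244, 160, 228), (256, 236, 229), (268, 235, 235), (280, 223, 224)]
```

The profile matches the first standoff's, lying flat about 3 mm nearer the mouth. Lever again.

carry_out:
  commands: [-0.3,-0.7,0,0,1,-0.3,-0.7,0,0,1,-0.3,-0.7,0,0,1,-0.3,-0.7,0,0,1,-0.3,-0.7,0,0,1,-0.3,-0.7,0,0,1,-0.2,-0.7,0,0,1,0,0,0,0,1]

```text
time_s: 19.05
tcp_pos: [0.4748, -0.1026, 0.1893]
eef_rot: [180.0, -0.0, -90.0]
contact_force: [0.4, 0.1, 0.2]
gripper_width: 0.0005
```

carry_out:
  commands: [0,0,-0.6,0,1,0,0,-0.8,0,1,0,0,-0.6,0,1,0,0,-0.25,0,1,0,0,0,0,1]

```text
time_s: 19.55
tcp_pos: [0.4757, -0.1001, 0.0982]
eef_rot: [179.8, -0.0, -89.8]
contact_force: [0.5, 0.0, 0.7]
gripper_width: 0.0003
```

carry_out:
  commands: [-0.05,0.5,0,0,1,-0.05,0.5,0,0,1,0,0.5,0,0,1,0,0.5,0,0,1,0,0.5,0,0,1,0,0.5,0,0,1,0,0.5,0,0,1,0,0.5,0,0,1]

```text
time_s: 20.35
tcp_pos: [0.4744, 0.0601, 0.1008]
eef_rot: [-179.8, -0.1, -89.7]
contact_force: [11.4, -12.3, -2.1]
gripper_width: 0.0005
```

carry_out:
  commands: [0,0.2,0,0,1,0,0.1,0,0,1,0,0,0,0,1]

```text
time_s: 20.65
tcp_pos: [0.4751, 0.0688, 0.1013]
eef_rot: [-179.8, -0.3, -89.7]
contact_force: [18.3, -30.6, -3.4]
gripper_width: 0.0001
```

carry_out:
  commands: [0,0,0,0,1,0,-0.5,0,0,1,0,-1,0,0,1,0,-1,0.2,0,1,0,-1,0.5,0,1,0,-1,1,0,0.5,0.2,-1,1,0,0.1,0.5,-1,1,0,0.1]

```text
time_s: 21.45
tcp_pos: [0.4958, -0.1734, 0.2349]
eef_rot: [-179.8, -0.0, -89.8]
contact_force: [1.6, 0.4, -0.6]
gripper_width: 0.0192
```

carry_out:
  commands: [0.2,-0.8,0,0,0.1,0,-0.8,0,0,0.1,0,-0.6,0,0,0.1,0,0,0,0,0.1,0,0,0,0,0.1]

```text
time_s: 21.95
tcp_pos: [0.5042, -0.2602, 0.2321]
eef_rot: [-179.9, -0.0, -89.9]
contact_force: [0.1, 0.4, 0.3]
gripper_width: 0.0395
```

```bash
python3 look.py w7 1
```

```text
22.0 [ 0.5043 -0.2596  0.232 ] [-179.9   -0.   -89.8]
(0.4302, -0.2125, 0.085, 0.016, -13.2, [406.0, 261.0])
(0.4448, -0.342, 0.042, 0.015, -13.9, [389.0, 109.0])
(0.5422, -0.3408, 0.042, 0.015, -16.7, [269.0, 110.0])
(0.2709, -0.4057, 0.031, 0.031, 0.1, [622.0, 18.0])
knob rest px side [279.8 264.3] at stop [247.8 228.3]
```

carry_out:
  commands: [0.1,-0.25,-0.4,1,0.1,0.1,-0.25,-0.4,1,0.1,0.15,-0.25,-0.4,1,0.1,0.15,-0.25,-0.4,1,0.1,0.15,-0.25,-0.4,1,0.1,0.15,-0.25,-0.4,1,0.1,0.15,-0.25,-0.4,1,0.1,0,-0.25,-0.4,1,0.1]

```text
time_s: 22.85
tcp_pos: [0.5434, -0.339, 0.1029]
eef_rot: [-180.0, -0.0, -57.5]
contact_force: [-0.0, 0.4, -1.2]
gripper_width: 0.0393
```

carry_out:
  commands: [0,0,0,1,0.1,0,0,0,1,0.1,0,0,0,1,0.1,0,0,0,1,0.1,0,0,0,1,0.1,0,0,0,1,0.1,0,0,0,1,0.1,0,0,0,1,0.1]

```text
time_s: 23.65
tcp_pos: [0.5428, -0.3386, 0.1036]
eef_rot: [-180.0, -0.0, -25.5]
contact_force: [-0.3, 0.5, 0.0]
gripper_width: 0.0394
```

carry_out:
  commands: [0,0,0,1,0.1,0,0,-0.4,1,0.1,0,0,-0.4,0.3,0.1,0,0,0,0,0.1]

```text
time_s: 24.05
tcp_pos: [0.5413, -0.3381, 0.0695]
eef_rot: [-180.0, 0.2, -16.5]
contact_force: [-0.2, -0.1, 0.5]
gripper_width: 0.0393
```

carry_out:
  commands: [0,-0.06,-0.55,0,0.1,0,0,-0.35,0,0.1,0,0,-0.21,0,0.1,0,0,0,0,0.1,0,0,0,0,1,0,0,0,0,1,0,0,0,0,1,0,0,0,0,1]

```text
time_s: 24.85
tcp_pos: [0.5425, -0.3422, 0.0272]
eef_rot: [180.0, -0.1, -16.6]
contact_force: [-0.4, 0.2, 2.8]
gripper_width: 0.0146
```

carry_out:
  commands: [0,0,0.6,0,1,0,0.4,0.8,-1,1,0,0.55,0.8,-1,1,0.1,0.55,0.8,-1,1,0.1,0.55,0.8,-1,1,0.1,0.55,0,-1,1,0.04,0.55,0,-1,1,0,0.55,0,-1,1]

```text
time_s: 25.65
tcp_pos: [0.5558, -0.1931, 0.1792]
eef_rot: [-180.0, -0.0, -44.8]
contact_force: [-0.3, -0.2, -1.2]
gripper_width: 0.015
```

carry_out:
  commands: [0,0.55,0,-1,1,0,0.55,0,-1,1,0,0.55,0,-1,1,0,0.55,0,-1,1,0,0.55,0,-1,1,0,0.55,0,-1,1,0,0.55,0,-1,1,0,0.55,0,-1,1]

```text
time_s: 26.45
tcp_pos: [0.5555, -0.0172, 0.1789]
eef_rot: [-180.0, 0.0, -76.8]
contact_force: [0.3, -0.3, -0.0]
gripper_width: 0.0146
```

carry_out:
  commands: [0,0.55,0,-1,1,0,0.55,0,-1,1,0,0.55,0,-1,1,0,0.3,0,-0.3,1,0,0,0,0,1,0,0,0,0,1]

```text
time_s: 27.05
tcp_pos: [0.5555, 0.0599, 0.1787]
eef_rot: [180.0, 0.0, -89.7]
contact_force: [0.1, -0.0, -0.2]
gripper_width: 0.0148
```

carry_out:
  commands: [0.02,-0.09,-0.6,0,1,0,0,-0.7,0,1,0,0,-0.6,0,1,0,0,-0.5,0,1,0,0,-0.25,0,1,0,0,-0.1,0,1,0,0,0,0,1]

```text
time_s: 27.75
tcp_pos: [0.5567, 0.056, 0.0687]
eef_rot: [180.0, -0.0, -89.8]
contact_force: [0.0, -0.2, -1.5]
gripper_width: 0.0148
```

carry_out:
  commands: [0,0,0,0,0.4,0,0,0,0,0.4,0,0,0.5,0,0.4,0,0,1,0,0.6,0,0,1,0,1,0,0.5,0.5,0,1,0,0.5,0,0,1,0,0,0,0,1]

```text
time_s: 28.55
tcp_pos: [0.5573, 0.0982, 0.1905]
eef_rot: [-179.8, 0.1, -89.7]
contact_force: [0.7, 0.2, -0.4]
gripper_width: 0.0003
```

```bash
python3 cmp.py w8
```

```text
28.6 [0.5567 0.0973 0.1897]
mean diff 8.101875
[(40, 74, 81), (52, 128, 127), (64, 222, 241), (76, 236, 121), (88, 235, 235), (100, 234, 234), (112, 234, 234), (124, 233, 233), (136, 232, 232), (148, 231, 231), (160, 231, 231), (172, 230, 230), (184, 229, 229), (196, 228, 229), (208, 227, 228), (220, 227, 227), (232, 229, 227), (244, 160, 192), (256, 236, 226), (268, 235, 236), (280, 223, 226)]
```

Third one lies flat. Lever.

carry_out:
  commands: [-0.3,-0.7,0,0,1,-0.3,-0.7,0,0,1,-0.3,-0.7,0,0,1,-0.3,-0.7,0,0,1,-0.3,-0.7,0,0,1,-0.3,-0.7,0,0,1,-0.2,-0.7,0,0,1,0,0,0,0,1]

```text
time_s: 29.4
tcp_pos: [0.4749, -0.1023, 0.1886]
eef_rot: [180.0, -0.0, -90.0]
contact_force: [-0.4, 0.5, 0.5]
gripper_width: 0.0004
```

carry_out:
  commands: [0,0,-0.6,0,1,0,0,-0.8,0,1,0,0,-0.6,0,1,0,0,-0.25,0,1,0,0,0,0,1]

```text
time_s: 29.9
tcp_pos: [0.4757, -0.0998, 0.0975]
eef_rot: [179.8, -0.0, -89.8]
contact_force: [0.7, -0.5, 0.4]
gripper_width: 0.0003
```

carry_out:
  commands: [-0.05,0.5,0,0,1,-0.05,0.5,0,0,1,0,0.5,0,0,1,0,0.5,0,0,1,0,0.5,0,0,1,0,0.5,0,0,1,0,0.5,0,0,1,0,0.5,0,0,1]

```text
time_s: 30.7
tcp_pos: [0.4745, 0.0604, 0.1002]
eef_rot: [-179.8, -0.1, -89.7]
contact_force: [11.8, -13.0, -2.0]
gripper_width: 0.0005
```

carry_out:
  commands: [0,0.2,0,0,1,0,0.1,0,0,1,0,0,0,0,1]

```text
time_s: 31.0
tcp_pos: [0.4752, 0.0689, 0.1006]
eef_rot: [-179.8, -0.3, -89.7]
contact_force: [19.9, -31.8, -4.2]
gripper_width: 0.0005
```

carry_out:
  commands: [0,0,0,0,1,0,-0.5,0,0,1,0,-1,0,0,1,0,-1,0.2,0,1,0,-1,0.5,0,1,0,-1,1,0,0.5,0,-1,1,0,0.1,0,-1,1,0,0.1]

```text
time_s: 31.8
tcp_pos: [0.4725, -0.1754, 0.2361]
eef_rot: [-179.9, -0.0, -89.8]
contact_force: [1.2, 0.1, 0.2]
gripper_width: 0.0191
```

carry_out:
  commands: [0,-0.8,0,0,0.1,0,-0.8,0,0,0.1,0,-0.6,0,0,0.1,0,0,0,0,0.1,0,0,0,0,0.1]

```text
time_s: 32.3
tcp_pos: [0.4726, -0.2622, 0.2338]
eef_rot: [-179.9, -0.0, -89.9]
contact_force: [-0.2, -0.4, 0.3]
gripper_width: 0.0394
```

```bash
python3 look.py w9 1
```

```text
32.35 [ 0.4726 -0.2617  0.2336] [-179.9   -0.   -89.8]
(0.4301, -0.2133, 0.085, 0.018, -13.0, [366.0, 260.0])
(0.4446, -0.3419, 0.042, 0.015, -13.8, [350.0, 111.0])
(0.2333, -0.4169, 0.018, 0.013, 0.1, [630.0, 8.0])
(0.2755, -0.4065, 0.034, 0.034, 0.1, [572.0, 19.0])
knob rest px side [279.8 264.3] at stop [247.8 228.3]
```

View pics/w9z.png

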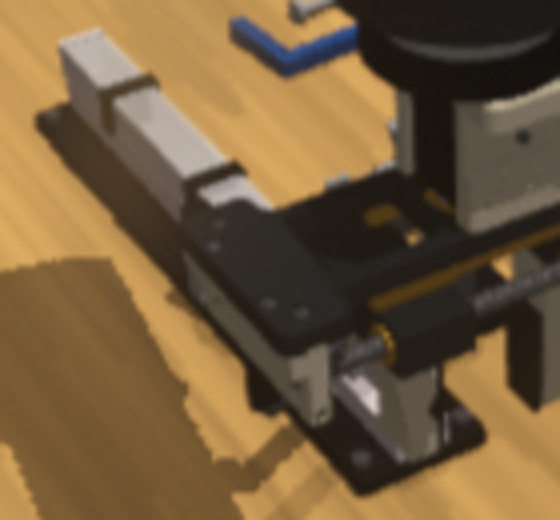

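The knob is at rest at (262,390) in the crop and the gripper hides the trough. Last standoff is C.

carry_out:
  commands: [-0.1,-0.25,-0.4,1,0.1,-0.1,-0.25,-0.4,1,0.1,-0.1,-0.25,-0.4,1,0.1,-0.1,-0.25,-0.4,1,0.1,-0.1,-0.25,-0.4,1,0.1,-0.1,-0.25,-0.4,1,0.1,-0.1,-0.25,-0.4,1,0.1,0,-0.25,-0.4,1,0.1]

```text
time_s: 33.2
tcp_pos: [0.4447, -0.3412, 0.1046]
eef_rot: [-180.0, -0.0, -57.6]
contact_force: [0.6, -0.2, 0.2]
gripper_width: 0.0393
```

carry_out:
  commands: [0,0,0,1,0.1,0,0,0,1,0.1,0,0,0,1,0.1,0,0,0,1,0.1,0,0,0,1,0.1,0,0,0,1,0.1,0,0,0,1,0.1,0,0,0,1,0.1]

```text
time_s: 34.0
tcp_pos: [0.4452, -0.3408, 0.1052]
eef_rot: [-180.0, -0.0, -25.5]
contact_force: [0.2, -0.1, -0.9]
gripper_width: 0.0393
```

carry_out:
  commands: [0,0,0,1,0.1,0,0,-0.4,1,0.1,0,0,-0.4,1,0.1,0,0,0,0,0.1]

```text
time_s: 34.4
tcp_pos: [0.4439, -0.3404, 0.0714]
eef_rot: [-180.0, 0.2, -13.7]
contact_force: [-1.2, 0.2, -0.0]
gripper_width: 0.039
```

carry_out:
  commands: [0,-0.03,-0.55,0,0.1,0,0,-0.35,0,0.1,0,0,-0.24,0,0.1,0,0,0,0,0.1,0,0,0,0,1,0,0,0,0,1,0,0,0,0,1,0,0,0,0,1]

```text
time_s: 35.2
tcp_pos: [0.4449, -0.3431, 0.0276]
eef_rot: [180.0, -0.1, -13.8]
contact_force: [-0.1, 0.1, 3.9]
gripper_width: 0.0145
```

carry_out:
  commands: [0,0,0.6,0,1,0,0.35,0.8,-1,1,0.2,0.5,0.8,-1,1,0.2,0.5,0.8,-1,1,0.2,0.5,0.8,-1,1,0.2,0.5,0,-1,1,0.2,0.5,0,-1,1,0.2,0.5,0,-1,1]

```text
time_s: 36.0
tcp_pos: [0.4927, -0.2081, 0.1797]
eef_rot: [-180.0, -0.0, -42.0]
contact_force: [0.2, -0.2, -1.4]
gripper_width: 0.0148
```

carry_out:
  commands: [0.2,0.55,0,-1,1,0.2,0.55,0,-1,1,0.2,0.55,0,-1,1,0.2,0.55,0,-1,1,0.2,0.55,0,-1,1,0.2,0.55,0,-1,1,0.2,0.55,0,-1,1,0.1,0.55,0,-1,1]

```text
time_s: 36.8
tcp_pos: [0.5529, -0.032, 0.1792]
eef_rot: [-180.0, -0.0, -74.0]
contact_force: [0.5, 0.0, 0.3]
gripper_width: 0.0148
```

carry_out:
  commands: [0,0.55,0,-1,1,0,0.55,0,-1,1,0,0.55,0,-1,1,0,0.4,0,-1,1,0,0,0,0,1,0,0,0,0,1]

```text
time_s: 37.4
tcp_pos: [0.5524, 0.0491, 0.1791]
eef_rot: [180.0, 0.0, -89.7]
contact_force: [0.5, -0.4, -1.2]
gripper_width: 0.0146
```

carry_out:
  commands: [0.1,0.18,-0.6,0,1,0,0,-0.7,0,1,0,0,-0.6,0,1,0,0,-0.5,0,1,0,0,-0.25,0,1,0,0,-0.1,0,1,0,0,0,0,1]

```text
time_s: 38.1
tcp_pos: [0.5567, 0.0559, 0.0691]
eef_rot: [180.0, -0.0, -89.8]
contact_force: [-0.9, -0.3, -0.2]
gripper_width: 0.0147
```

carry_out:
  commands: [0,0,0,0,0.4,0,0,0,0,0.4,0,0,0.5,0,0.4,0,0,1,0,0.6,0,0,1,0,1,0,0.5,0.5,0,1,0,0.5,0,0,1,0,0,0,0,1]

```text
time_s: 38.9
tcp_pos: [0.5572, 0.0981, 0.191]
eef_rot: [-179.8, 0.1, -89.7]
contact_force: [-0.7, -0.0, -1.1]
gripper_width: 0.0008
```

```bash
python3 cmp.py w10
```

```text
38.95 [0.5567 0.0972 0.1902]
mean diff 7.649375
[(40, 74, 77), (52, 128, 129), (64, 222, 242), (76, 236, 127), (88, 235, 235), (100, 234, 234), (112, 234, 233), (124, 233, 233), (136, 232, 232), (148, 231, 231), (160, 231, 230), (172, 230, 230), (184, 229, 229), (196, 228, 229), (208, 227, 228), (220, 227, 227), (232, 229, 226), (244, 160, 191), (256, 236, 225), (268, 235, 235), (280, 223, 226)]
```

carry_out:
  commands: [-0.3,-0.7,0,0,1,-0.3,-0.7,0,0,1,-0.3,-0.7,0,0,1,-0.3,-0.7,0,0,1,-0.3,-0.7,0,0,1,-0.3,-0.7,0,0,1,-0.2,-0.7,0,0,1,0,0,0,0,1]

```text
time_s: 39.75
tcp_pos: [0.4748, -0.1024, 0.189]
eef_rot: [180.0, -0.0, -90.0]
contact_force: [0.7, 0.2, -0.1]
gripper_width: 0.0009
```

carry_out:
  commands: [0,0,-0.6,0,1,0,0,-0.8,0,1,0,0,-0.6,0,1,0,0,-0.25,0,1,0,0,0,0,1]

```text
time_s: 40.25
tcp_pos: [0.4757, -0.0999, 0.098]
eef_rot: [179.8, -0.0, -89.8]
contact_force: [-1.4, 0.5, 0.1]
gripper_width: 0.0002
```

carry_out:
  commands: [-0.05,0.5,0,0,1,-0.05,0.5,0,0,1,0,0.5,0,0,1,0,0.5,0,0,1,0,0.5,0,0,1,0,0.5,0,0,1,0,0.5,0,0,1,0,0.5,0,0,1]

```text
time_s: 41.05
tcp_pos: [0.4744, 0.0603, 0.1006]
eef_rot: [-179.8, -0.1, -89.7]
contact_force: [12.8, -13.5, -3.2]
gripper_width: 0.0005
```

carry_out:
  commands: [0,0.2,0,0,1,0,0.1,0,0,1,0,0,0,0,1]

```text
time_s: 41.35
tcp_pos: [0.4751, 0.0689, 0.1011]
eef_rot: [-179.8, -0.3, -89.7]
contact_force: [17.9, -31.7, -3.7]
gripper_width: 0.0004
```

carry_out:
  commands: [0,0,0,0,1,0,-0.5,0,0,1,0,-1,0,0,1,0,-1,0.2,0,1,0,-1,0.5,0,1,0,-0.5,1,1,0.5,0,0,1,1,0.1,0,0,0.5,1,0.1]

```text
time_s: 42.15
tcp_pos: [0.4742, -0.0887, 0.2323]
eef_rot: [-179.6, -0.1, -77.7]
contact_force: [0.2, 1.4, -0.7]
gripper_width: 0.0189
```

carry_out:
  commands: [0,0,0,1,0.1,0,0,0,1,0.1,0,0,0,1,0.1,0,0,0,1,0.1,0,0,0,1,0.1,0,0,0,1,0.1,0,0,0,1,0.1,0,0,0,1,0.1]

```text
time_s: 42.95
tcp_pos: [0.473, -0.0877, 0.2288]
eef_rot: [-179.9, -0.1, -45.6]
contact_force: [0.2, 0.3, -0.3]
gripper_width: 0.0395
```

```bash
python3 - <<'E'
from h import *
cap("scene","s11"); im,K,M=load("s11")
s=telemetry.get_state(); print(s["time_s"],s["tcp_pos"])
print(px(K,M,L(-.074,-.108,.09)),px(K,M,L(0,0.028+.014+.0,.05)))
cv2.imwrite("pics/s11z.png",cv2.resize(im[180:305,270:470],None,fx=4,fy=4,interpolation=cv2.INTER_CUBIC)[:,:,::-1])
E
```

```text
43.0 [ 0.47301523 -0.08772986  0.22875171]
[298.67702577 215.60231872] [363.26723753 242.32887622]
```

View pics/s11z.png

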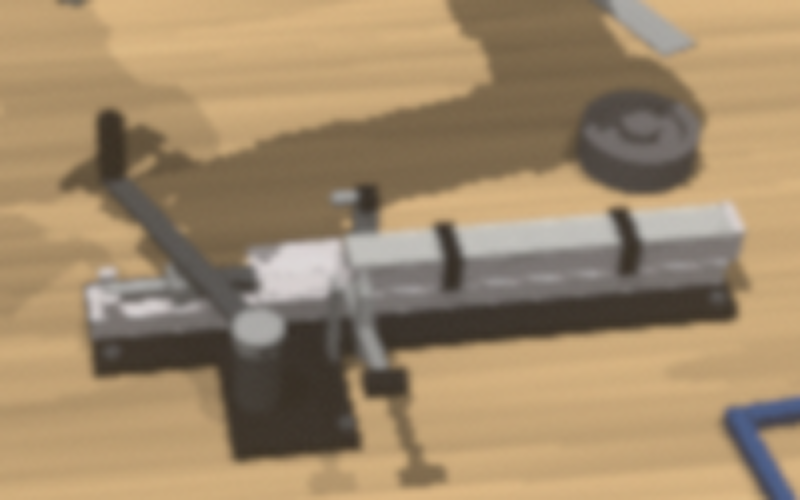

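Lever at rest (knob at (110,140) in the crop), trough empty, keeper handle at (386,380). Now I'll pinch the keeper handle at about (0.703, 0.078, 0.087).

carry_out:
  commands: [0.48,0.35,0,1,0,0.48,0.35,0,1,0,0.48,0.35,0,1,0,0.48,0.35,0,1,0,0.48,0.35,0,1,0,0.48,0.35,0,1,0,0.48,0.35,0,1,0,0.48,0.35,0,1,0]

```text
time_s: 43.8
tcp_pos: [0.6272, 0.0249, 0.2285]
eef_rot: [-180.0, -0.1, -13.7]
contact_force: [0.3, -0.5, -0.1]
gripper_width: 0.0437
```

carry_out:
  commands: [0.48,0.35,0,1,0,0.48,0.35,0,1,0,0.48,0.35,0,1,0,0.48,0.3,0,0.4,0,0,0,0,0,0,0,0,0,0,0]

```text
time_s: 44.4
tcp_pos: [0.703, 0.0784, 0.2275]
eef_rot: [180.0, -0.0, -0.3]
contact_force: [0.2, 0.5, -0.1]
gripper_width: 0.0436
```

```bash
python3 - <<'E'
from h import *
im,K,M=cap("wrist","w12"); s=telemetry.get_state(); print(s["time_s"],s["tcp_pos"].round(4),s["eef_rot"].round(1))
print("handle pred px",px(K,M,(.703,.0777,.087)).round(), "hinge",px(K,M,L(.045,.0205,.062)).round())
h=cv2.cvtColor(im,cv2.COLOR_RGB2GRAY); cv2.imwrite("pics/w12s.png",im[:,:,::-1])
E
```

```text
44.45 [0.7027 0.0781 0.2277] [-180.    -0.    -0.3]
handle pred px [317. 232.] hinge [318. 344.]
```

View pics/w12s.png

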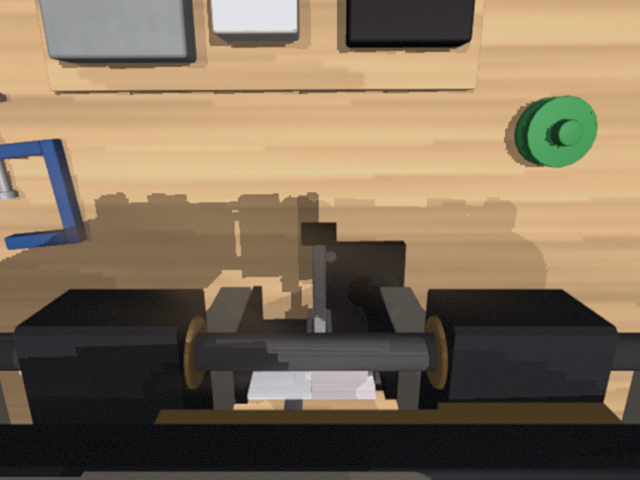

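Handle at (319,234), within 2 px of the prediction. Descending and pinching.

carry_out:
  commands: [0,0,-0.7,0,0,0,0,-0.8,0,0,0,0,-0.8,0,0,0,0,-0.6,0,0,0,0,-0.35,0,0,0,0,-0.2,0,0,0,0,0,0,0,0,0,0,0,0]
  grip_force: 12

```text
time_s: 45.25
tcp_pos: [0.7036, 0.0784, 0.0904]
eef_rot: [-180.0, -0.1, -0.2]
contact_force: [0.5, 0.3, 0.3]
gripper_width: 0.0441
```

carry_out:
  commands: [0,0,0,0,1,0,0,0,0,1,0,0,0,0,1,0,0,0,0,1]

```text
time_s: 45.65
tcp_pos: [0.7034, 0.0768, 0.0898]
eef_rot: [179.9, -0.0, -0.2]
contact_force: [2.4, -5.2, 0.6]
gripper_width: 0.0238
```

```bash
python3 - <<'E'
from h import *
s=telemetry.get_state(); p=s["tcp_pos"]; print(p,s["contact_force"],s["gripper_width"])
hx,hz=.601,.062
a=np.arctan2(p[2]-.003-hz,-(p[0]-hx)); print("angle",a,np.hypot(p[2]-.003-hz,p[0]-hx))
A=np.linspace(a,0.25,25); P=np.c_[hx-.105*np.cos(A),hz+.003+.105*np.sin(A)]
print((np.diff(P,axis=0)/.04).round(2).tolist()); print(P[-1])
E
```

```text
[0.70337451 0.07675713 0.08978054] [ 2.41363813 -5.23312172  0.57311307] 0.023765990445575126
angle 2.9041029223188186 0.10533098016137828
[[-0.08, 0.28], [-0.11, 0.27], [-0.14, 0.25], [-0.17, 0.24], [-0.19, 0.22], [-0.22, 0.19], [-0.24, 0.17], [-0.25, 0.14], [-0.27, 0.11], [-0.28, 0.08], [-0.29, 0.05], [-0.29, 0.02], [-0.29, -0.01], [-0.29, -0.05], [-0.28, -0.08], [-0.27, -0.11], [-0.26, -0.14], [-0.24, -0.16], [-0.22, -0.19], [-0.2, -0.21], [-0.17, -0.23], [-0.15, -0.25], [-0.12, -0.27], [-0.09, -0.28]]
[0.4992642  0.09097742]
```

carry_out:
  commands: [-0.08,0,0.28,0,1,-0.11,0,0.27,0,1,-0.14,0,0.25,0,1,-0.17,0,0.24,0,1,-0.19,0,0.22,0,1,-0.22,0,0.19,0,1,-0.24,0,0.17,0,1,-0.25,0,0.14,0,1]

```text
time_s: 46.45
tcp_pos: [0.6462, 0.0765, 0.1596]
eef_rot: [179.9, 0.1, -0.2]
contact_force: [1.3, -7.1, -1.7]
gripper_width: 0.0242
```

carry_out:
  commands: [-0.27,0,0.11,0,1,-0.28,0,0.08,0,1,-0.29,0,0.05,0,1,-0.29,0,0.02,0,1,-0.29,0,-0.01,0,1,-0.29,0,-0.05,0,1,-0.28,0,-0.08,0,1,-0.27,0,-0.11,0,1]

```text
time_s: 47.25
tcp_pos: [0.556, 0.0762, 0.1609]
eef_rot: [179.8, -0.0, -0.2]
contact_force: [0.6, -10.5, 3.0]
gripper_width: 0.0234
```

carry_out:
  commands: [-0.26,0.02,-0.14,0,1,-0.24,0.02,-0.16,0,1,-0.22,0,-0.19,0,1,-0.2,0,-0.21,0,1,-0.17,0,-0.23,0,1,-0.15,0,-0.25,0,1,-0.12,0,-0.27,0,1,-0.09,0,-0.28,0,1]

```text
time_s: 48.05
tcp_pos: [0.4961, 0.0763, 0.09]
eef_rot: [179.7, 0.3, -0.2]
contact_force: [1.2, -15.9, -0.2]
gripper_width: 0.0236
```

carry_out:
  commands: [-0.02,0,-0.15,0,1,0,0,-0.15,0,1,0,0,-0.15,0,1,0,0,-0.12,0,1,0,0,-0.08,0,1,0,0,-0.05,0,1,0,0,0,0,1]
  grip_force: 25

```text
time_s: 48.75
tcp_pos: [0.4934, 0.0758, 0.0607]
eef_rot: [179.7, 0.5, -0.3]
contact_force: [-1.4, -15.3, -10.6]
gripper_width: 0.0238
```

```bash
python3 - <<'E'
from h import *
s=telemetry.get_state(); print(s["tcp_pos"],s["contact_force"],s["gripper_width"])
E
```

```text
[0.49339063 0.07581207 0.06071197] [ -1.40645488 -15.28706936 -10.57154547] 0.023833225820764605
```

carry_out:
  commands: [0,0,0,0,0.2,0,0,0,0,0.1,0,0,0.3,0,0.1,0,0,0.8,0,0.1,0,0,1,0,0.1,0,0,1,0,0.4,0,0,0,0,1,0,0,0,0,1]

```text
time_s: 49.55
tcp_pos: [0.4986, 0.0807, 0.1891]
eef_rot: [-179.8, -0.2, -0.2]
contact_force: [-0.8, -0.3, -1.0]
gripper_width: 0.0209
```

```bash
python3 - <<'E'
from h import *
im2,K2,M2=cap("side","d13"); im,K,M=cap("scene","s13")
s=telemetry.get_state(); print(s["tcp_pos"],s["contact_force"],s["time_s"])
for n,a in (("0",0.),(".17",.17)):
    p=L(.045-.105*np.cos(a),.0205,.062+.105*np.sin(a)); print(n,"side crop",((px(K2,M2,p)-[215,175])*4).round(),"scene crop",((px(K,M,p)-[280,195])*4).round())
A=cv2.resize(im2[175:305,215:355],None,fx=4,fy=4,interpolation=cv2.INTER_CUBIC);B=cv2.resize(im[195:325,280:340+40],None,fx=4,fy=4,interpolation=cv2.INTER_CUBIC)
cv2.imwrite("pics/c13.png",cv2.resize(np.hstack([A,B]),None,fx=.83,fy=.83)[:,:,::-1])
E
```

```text
[0.49744254 0.07996954 0.18680774] [ 0.42004042 -0.37806457 -0.03100472] 49.65
0 side crop [170. 258.] scene crop [282. 115.]
.17 side crop [170. 230.] scene crop [284.  94.]
```

View pics/c13.png

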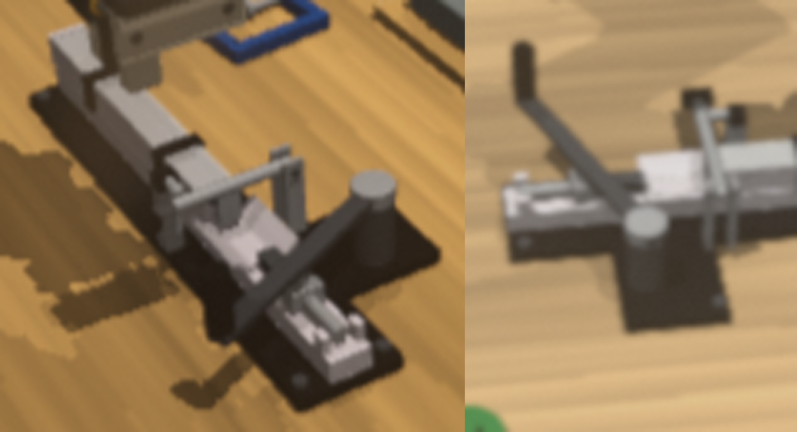

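The handle is at crop (280,118) against (282,115) predicted for shut and (284,94) for the catch point, so it looks shut. I'll press gently once to confirm by touch.

carry_out:
  commands: [0,-0.05,-0.6,0,1,0,0,-0.7,0,1,0,0,-0.5,0,1,0,0,-0.3,0,1,0,0,-0.1,0,1,0,0,-0.05,0,1,0,0,0,0,1]

```text
time_s: 50.35
tcp_pos: [0.4981, 0.0781, 0.097]
eef_rot: [-180.0, -0.0, -0.2]
contact_force: [0.1, -0.2, 0.3]
gripper_width: 0.0003
```

carry_out:
  commands: [0,0,-0.05,0,1,0,0,-0.05,0,1,0,0,0,0,1]

```text
time_s: 50.65
tcp_pos: [0.4977, 0.0778, 0.0928]
eef_rot: [-180.0, -0.0, -0.2]
contact_force: [-0.0, 0.4, 0.2]
gripper_width: 0.0004
```

carry_out:
  commands: [0,0,-0.04,0,1,0,0,-0.04,0,1,0,0,0,0,1]

```text
time_s: 50.95
tcp_pos: [0.4981, 0.0781, 0.0908]
eef_rot: [-180.0, -0.1, -0.2]
contact_force: [-5.7, 0.6, 16.3]
gripper_width: 0.0002
```

Contact comes at tip height 69 mm, the shut roller's top (70 mm), with 16 N and no give, so it's latched. Retreating for a last check.

carry_out:
  commands: [0,0,0.5,0,1,0,0,1,0,1,0,0,1,0,1,0,0,1,0,1,0,0,0.8,0,1,0,0,0,0,1,0,0,0,0,1]

```text
time_s: 51.65
tcp_pos: [0.4978, 0.078, 0.2619]
eef_rot: [-179.9, -0.1, -0.2]
contact_force: [0.4, -1.4, -0.3]
gripper_width: 0.0004
```

```bash
python3 - <<'E'
from h import *
im,K,M=cap("scene","s14"); s=telemetry.get_state(); print(s["time_s"],s["tcp_pos"],s["contact_force"])
print("leftover:",[b for b in blobs(im,K,M,(170,210,260,300))])
print("handle 0 pred",((px(K,M,L(-.06,.0205,.062))-[270,190])*4).round(),"knob",((px(K,M,L(-.074,-.108,.09))-[270,190])*4).round())
cv2.imwrite("pics/s14z.png",cv2.resize(im[190:310,270:470],None,fx=4,fy=4,interpolation=cv2.INTER_CUBIC)[:,:,::-1])
E
```

```text
51.7 [0.49726475 0.07775301 0.26089588] [ 0.3439641  -0.22083224 -0.28363969]
leftover: [(0.4371, -0.2126, 0.093, 0.018, -13.5, [237.0, 232.0])]
handle 0 pred [322. 135.] knob [115. 102.]
```

View pics/s14z.png

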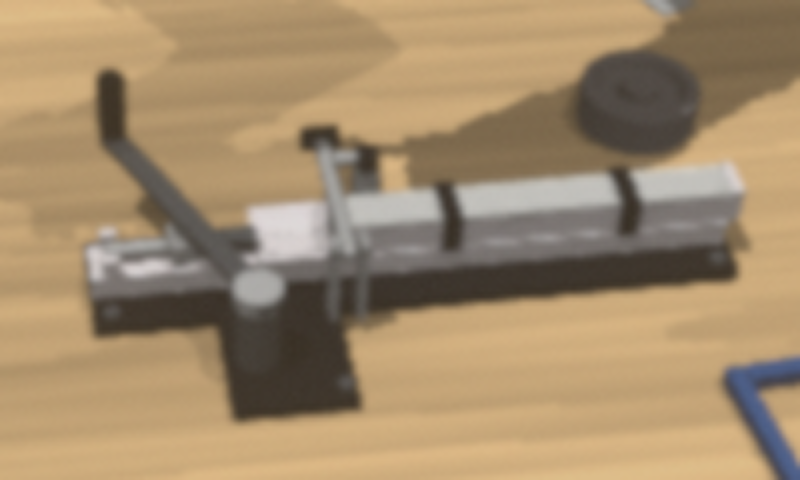

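The keeper handle is at (320,138), the predicted shut position. The knob is at rest at (111,105), the trough is empty, and only the long bar is left on the bench, unmoved.

```bash
python3 -c "
from plant import r
print(r.close_job())"
```

```text
the job is handed in; nothing more can be done
None
```

I fed all four short standoffs into the tube with the lever, one at a time, then shut the keeper bar and handed the job in at about 52 s of the 210 s limit. No verdict is reported.

- **Standoffs:** I watched each one lie flat in the trough before its lever stroke. Each stroke ended with 31 to 47 N at the knob, which I took as the stop, since I had no lever reading. The last picture shows an empty trough and only the long bar left on the bench. I couldn't see the standoffs' depth in the tube.
- **Lever:** the last scene picture shows it back at rest.
- **Keeper:** its handle is within 1 px of the predicted shut position. A 16 N press met it at about 69 mm with no give, and a shut roller's top should be at 70 mm.
- **Bystanders:** the long bar read within about 2 mm of its first position. The arm never went near the wheel, pulley or clamp, and I saw no change in them, but I did not measure them.
- **Slips:** the first descent touched the bench with a brief 90 N at the wrist (limit 120 N). On the first placing the arm stopped 12 mm short and pressed the loader with 34 N; I lifted, corrected and placed it properly.

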